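Medicine bottle into the empty well of the bench cooler

TASK

The medicine bottle lying on the bench has to go into the cooler, but three of its four covered wells already hold a jar. First press on the flaps with the closed fingers until you find the one that gives; then stand the bottle up on the bench and let go, so that it can be taken again from above. Put it in the empty well, cap up and standing on the well's floor, and let go, without ever forcing it against a firm flap, and leave the other things on the bench where they are.

Things in the scene. Friction and masses are not known exactly. Their poses are not given: they have to be found in the camera images.
- cooler: The bench cooler: white block 160 (x) x 150 (y) x 80 mm high, fixed, dark window on its +x side. Origin: centre of its underside, on the bench; z up. Four wells in its top, 2 x 2, each 56 (x) x 52 (y) mm inside, 8 mm (x) and 6 mm (y) apart, floor 70 mm below the top. Jars 46 mm across, 64 mm high stand hidden in three wells; one is empty, a different one each time.
- bottle_mid (a point): Centre of the medicine bottle: amber, round, 42 mm across, 100 mm long, about 150 g; its last 22 mm are a white ribbed cap 30 mm across, then a 25 mm neck and a short shoulder. Its z runs along the bottle from base to cap, 50 mm to each end. It starts lying on its side (can roll), cap to the left (+y) or turned up to 45 degrees from there towards the robot. In a well only its top 30 mm show above the cooler.
- bottle_cap (a point): Centre of the top of the bottle's cap, 50 mm from bottle_mid along the bottle's z.
- well1 (a point): Centre of the mouth of well 1, level with the cooler's top (80 mm above the bench), at x -32, y +29 mm in the cooler's frame.
- well2 (a point): Centre of the mouth of well 2, level with the cooler's top (80 mm above the bench), at x -32, y -29 mm in the cooler's frame.
- well3 (a point): Centre of the mouth of well 3, level with the cooler's top (80 mm above the bench), at x +32, y +29 mm in the cooler's frame.
- well4 (a point): Centre of the mouth of well 4, level with the cooler's top (80 mm above the bench), at x +32, y -29 mm in the cooler's frame.
- flap1: Grey flap shutting well 1: plate 54 x 50 x 3 mm, flush with the cooler's top. Origin: middle of its hinge, at the well's +x edge; the plate reaches from it along its own -x; its z is vertical while shut. It swings down into the well, up to 86 degrees; a light spring (about 0.5 N at its middle to start, 1 to 2 N well down) shuts it. Over a jar it gives about 2 mm, then is firm.
- flap2: Grey flap shutting well 2: plate 54 x 50 x 3 mm, flush with the cooler's top. Origin: middle of its hinge, at the well's +x edge; the plate reaches from it along its own -x; its z is vertical while shut. It swings down into the well, up to 86 degrees; a light spring (about 0.5 N at its middle to start, 1 to 2 N well down) shuts it. Over a jar it gives about 2 mm, then is firm.
- flap3: Grey flap shutting well 3: plate 54 x 50 x 3 mm, flush with the cooler's top. Origin: middle of its hinge, at the well's +x edge; the plate reaches from it along its own -x; its z is vertical while shut. It swings down into the well, up to 86 degrees; a light spring (about 0.5 N at its middle to start, 1 to 2 N well down) shuts it. Over a jar it gives about 2 mm, then is firm.
- flap4: Grey flap shutting well 4: plate 54 x 50 x 3 mm, flush with the cooler's top. Origin: middle of its hinge, at the well's +x edge; the plate reaches from it along its own -x; its z is vertical while shut. It swings down into the well, up to 86 degrees; a light spring (about 0.5 N at its middle to start, 1 to 2 N well down) shuts it. Over a jar it gives about 2 mm, then is firm.
- mortar: Grey octagonal mortar, 124 mm across, 55 mm high, a bystander. Origin: centre of its underside.
- pestle: Grey pestle, 104 mm long, 32 mm thick at its head, lying on the bench, a bystander. Origin: the end of its head.
- tablet_jar: Clear jar of tablets with a white lid, 52 mm across, 64 mm high, a bystander. Origin: centre of its underside.
- spoon: Steel spoon, 170 mm long, lying on the bench, a bystander. Origin: on its underside near the middle of its length.
There are look-alikes about, which are no part of the job. Leave any green or turquoise look-alike of the part that bears bottle_mid alone.

How it is judged:
By the outcome, as a careful person would: the job done as asked, in the order asked, and still so for the second after the job is handed in, with the robot touching nothing.
It also fails if it takes over 72 s, if anything falls off the work surface, if the arm or the gripper's body presses on something with over 40 N, if the wrist force passes 120 N, or if a joint passes its speed limit or range.

ROBOT

A 7-joint arm with a two-finger parallel gripper is mounted at the origin on the work surface. World frame = base frame: x ahead of the robot, y to its left, z up, the work surface at z = 0. Lengths are in m, angles in rad, forces in N, time in s.
With the tool pointing down it reaches from about 0.4 to 0.85 m from the base axis. Payload 10.4 kg.
Tool frame: the origin (TCP) lies midway between the tips of the shut fingers; the grasp point (between the pads) lies 19 mm behind it (r.grasp_offset is the distance from the TCP to the grasp point, in m); x points along the fingers, y is the direction in which the jaws open and shut, and the axes are right-handed (so a half turn about x gives the same grasp; the last joint's range is limited). The gripper opens to 87 mm and grips with 3 to 60 N. Pads are 19 mm wide; open, the fingers measure 117 mm over their backs; the gripper's body (75 mm by 190 mm) begins 51 mm behind the grasp point.
Start: joints at [1.232, 0.332, -0.065, 1.46, 0.022, 1.35, -0.088], TCP at [0.194, -0.594, 0.223] pointing down, gripper open.
Joint ranges: [-2.6, 2.6], [-0.5, 2.12], [-1.47, 1.34], [0.16, 2.42], [-1.27, 4.41], [0.06, 2.06], [-2.6, 2.6]. Speed limits (rad/s): [2.22, 2.22, 2.79, 2.79, 3.14, 3.14, 3.14].

INTERFACE

Orientations are given as a unit quaternion [x, y, z, w].
In Python, from bench import r, vision, close_job gives the robot as it stands. The module is installed in compiled form; this text tells all that it offers.
- The arm moves only by the shell command python3 -m pendant 'ROWS' [OPENING] [FORCE]. ROWS is text: rows parted by semicolons, each of 6 numbers parted by spaces: the shift along the tool's x, y, z in units of 0.25 m (1.0 is 0.25 m), then the turn, a rotation vector about the tool's x, y, z in units of 1.5 rad (1.0 is 1.5 rad). A call has 1 to 8 rows; each row is the pose to reach, as a shift and turn from the pose commanded when the call began, along the tool's axes at that moment; what a row does not reach only later rows make up. A row lasts 1/10 s, in which the tool goes at most 50 mm and 8.59 degrees, less where a joint would pass 70% of its speed; a pose out of reach is approached as far as the arm can. A call with a number of a shift or a turn outside -1 to 1 is refused whole. A call with a gripper value outside its range is refused whole. OPENING is the gripper command: -1 is shut, 1 is fully open, values between are in proportion, set as the call begins (- or left out, the last holds). The fingers move at their own pace and stop on an object; FORCE is the grip in N (left out, the last holds). Time passes only in rows, so rows that repeat a pose let the fingers close. It gives the time, the measured TCP pose, the force and the opening at its end, in the units of the state.
- r.read_state(): the state, without advancing time (a new reading comes with each control period).
- vision.camera(name): name is "side" or "top" or "wrist"; returns (picture, depth): 480x640x3 uint8, blue, green, red; 480x640 float32, m along the optical axis (not along the pixel's ray), 0 where there is no reading.
- vision.get_calibration(name): a dict with "camera_matrix" (3x3 intrinsics, pixels), "rvec" (rotation vector, rad) and "tvec" (3), from world to camera coordinates, as OpenCV has them. Camera axes: x right, y down, z forward; pixel columns grow to the right and rows downward; lengths in m; the calibration is good to about 2 mm. A picture is of the moment at which its call begins: read the wrist's pose just before it. get_calibration takes no time and is no camera call; for the wrist camera it gives the pose at the moment of the call.
- close_job(): hands the job in, once; it reports no verdict.
The state is a dict: "time": time; "joint_positions": joint angles; "joint_vel": joint speeds; "joint_torque": joint torques, N m; "ee_pos": TCP position; "eef_rot": TCP orientation; "ft_force": force on the tool from outside, world axes, zero at the start; "torque": the same for the moment, N m; "width": finger opening in m.
Only numpy, scipy, OpenCV 4.12 (cv2) and the standard library are available. Lean on these libraries where they do the work, as an engineer would, in place of code of your own. Each camera call takes 0.05 s, during which the arm holds its last target. There are 200 camera calls.

## Working session

There is one attempt and no reset: what is moved stays moved. The work goes in short steps, Python scripts to look and compute and a shell command to move; the robot and the scene stay as the last step left them, time stands still between calls to the robot, and variables do not carry over. Pictures are saved under pics/ and viewed, about 8 in all and at most 12, crops included, and the job is handed in when it is done.

```bash
mkdir -p pics; cat > h.py <<'E'
from bench import r, vision
import cv2, numpy as np
from scipy.spatial.transform import Rotation as R
def snap(n,f,crop=None,s=1):
    p,d=vision.camera(n); c=vision.get_calibration(n)
    np.savez('pics/'+f+'.npz',p=p,d=d,K=c['camera_matrix'],rv=np.array(c['rvec']),tv=np.array(c['tvec']))
    show(f,crop,s)
def show(f,crop=None,s=1,out=None):
    p=np.load('pics/'+f+'.npz')['p']
    if crop: a,b,c,d=crop; p=p[b:d,a:c]
    cv2.imwrite('pics/'+(out or f)+'.png',cv2.resize(p,None,fx=s,fy=s,interpolation=cv2.INTER_CUBIC))
def pt(f,u,v,z=None):
    """world point at pixel by depth, or on plane z"""
    q=np.load('pics/'+f+'.npz'); K=q['K'];Rm=cv2.Rodrigues(q['rv'])[0];t=q['tv'].ravel()
    ray=np.linalg.inv(K)@[u,v,1]
    if z is None:
        w=q['d'][int(v)-1:int(v)+2,int(u)-1:int(u)+2]; d=np.median(w[w>0]) if (w>0).any() else np.nan
        return Rm.T@(ray*d-t)
    o=-Rm.T@t; a=Rm.T@ray; return o+a*(z-o[2])/a[2]
def delta(pos,Rt=None):
    """rows units for going from measured pose to pos, Rt"""
    s=r.read_state(); A=R.from_quat(s['eef_rot']); sh=A.inv().apply(np.array(pos)-s['ee_pos'])/.25
    rv=np.zeros(3) if Rt is None else (A.inv()*Rt).as_rotvec()/1.5
    print('shift',sh.round(3),'turn',rv.round(3)); return sh,rv
E
python3 - <<'E'
from h import *
s=r.read_state(); print(s['ee_pos'],s['eef_rot'],s['width'],s['time']); print(R.from_quat(s['eef_rot']).as_matrix().round(3))
snap('top','top0'); snap('side','side0')
E
```

```text
[ 0.19399442 -0.59370527  0.22170289] [-0.69819459 -0.11173271  0.69841842 -0.11068795] 0.08717906542053233 0.0
[[-0.001  0.311 -0.951]
 [ 0.001 -0.951 -0.311]
 [-1.    -0.002  0.   ]]
```

View pics/top0.png

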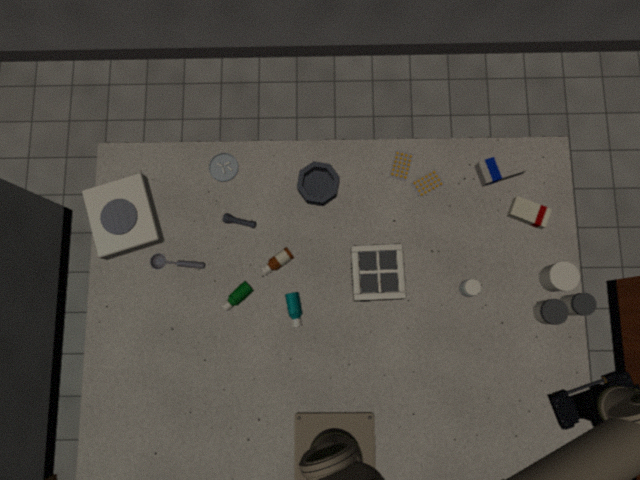

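View pics/side0.png

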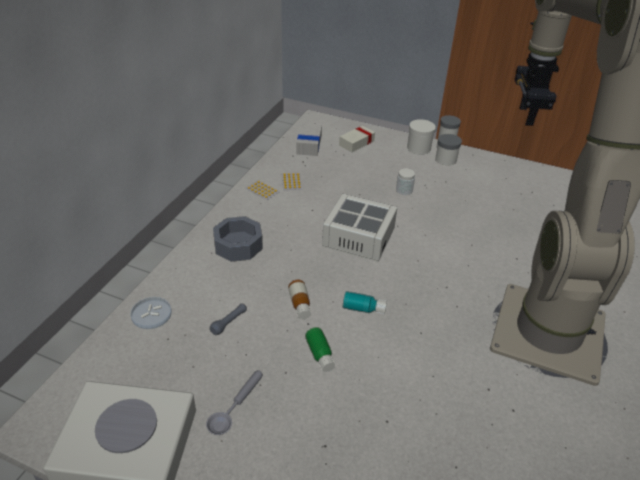

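Three bottles show in the top view: amber (277,262), green (238,294) and turquoise (293,308). The amber one fits the description, with its cap to the lower left. The cooler is at (378,271) and the tablet jar at (471,288). I'll confirm in an enlarged crop.

```bash
python3 - <<'E'
from h import *
show('top0',(220,225,420,345),4,'top0c')
for u,v in [(352,246),(402,244),(405,299),(352,300),(378,271)]: print('cooler',u,v,pt('top0',u,v,.08).round(4),pt('top0',u,v).round(4))
for u,v in [(265,272),(290,251),(277,262),(470,287),(240,220),(318,183)]: print(u,v,pt('top0',u,v,.021).round(4),pt('top0',u,v).round(4))
E
```

```text
cooler 352 246 [ 0.5923 -0.0605  0.08  ] [ 0.5928 -0.0607  0.077 ]
cooler 402 244 [ 0.5969 -0.2059  0.08  ] [ 0.6088 -0.2174  0.0023]
cooler 405 299 [ 0.4379 -0.2092  0.08  ] [ 0.4414 -0.2211  0.0011]
cooler 352 300 [ 0.436  -0.0579  0.08  ] [ 0.4395 -0.0616  0.0023]
cooler 378 271 [ 0.5187 -0.1342  0.08  ] [ 0.5188 -0.1343  0.0793]
265 272 [0.5242 0.1997 0.021 ] [0.5231 0.1983 0.0326]
290 251 [0.5875 0.1245 0.021 ] [0.5897 0.1256 0.0054]
277 262 [0.5542 0.1637 0.021 ] [0.552  0.1619 0.0395]
470 287 [ 0.4747 -0.4121  0.021 ] [ 0.4717 -0.3997  0.0659]
240 220 [0.6848 0.2783 0.021 ] [0.6849 0.2785 0.0202]
318 183 [0.7992 0.0383 0.021 ] [0.8009 0.0384 0.0151]
```

View pics/top0c.png

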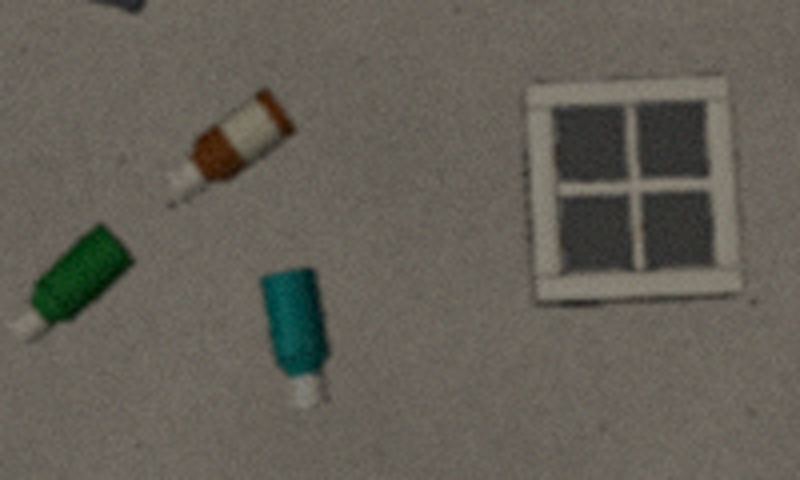

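The crop confirms it: the amber bottle with a white label has its cap end at full px (264,272) and base at (290.5,252.5). It lies about 38° from +y towards the robot. The cooler top's centre is about (0.516,-0.135). I'll move above it for a wrist look.

```bash
python3 -m pendant '-0.2 -0.67 -0.9 0 0 0;-0.2 -0.67 -0.9 0 0 0;-0.2 -0.67 -0.9 0 0 0;-0.2 -0.67 -0.9 0 0 0;-0.2 -0.67 -0.9 0 0 0;-0.2 -0.67 -0.9 0 0 0' -1 20 && python3 -m pendant '-0.2 -0.67 -0.9 -0.86 0 0;-0.2 -0.67 -0.9 -0.86 0 0;-0.2 -0.67 -0.9 -0.86 0 0;-0.2 -0.67 -0.9 -0.86 0 0;-0.2 -0.67 -0.9 -0.86 0 0;-0.2 -0.67 -0.9 -0.86 0 0;-0.2 -0.67 -0.9 -0.86 0 0;-0.2 -0.67 -0.9 -0.86 0 0'
python3 - <<'E'
from h import *
s=r.read_state(); print(s['ee_pos'],s['width'],s['time'],s['ft_force']); print(R.from_quat(s['eef_rot']).as_matrix().round(3))
snap('wrist','w0')
E
```

```text
time: 0.7
ee_pos: [0.3579, -0.3619, 0.2731]
eef_rot: [0.698, 0.112, -0.698, 0.112]
ft_force: [0.1, -0.4, 1.2]
width: 0.0472
time: 1.5
ee_pos: [0.5183, -0.1344, 0.3223]
eef_rot: [0.511, 0.489, -0.511, 0.488]
ft_force: [0.9, -0.6, -1.0]
width: 0.0002
[ 0.51830925 -0.13443176  0.3222665 ] 0.0001666026373851495 1.5 [ 0.9414745  -0.61781115 -0.99213696]
[[-0.     0.999 -0.046]
 [ 0.    -0.046 -0.999]
 [-1.    -0.    -0.   ]]
```

View pics/w0.png

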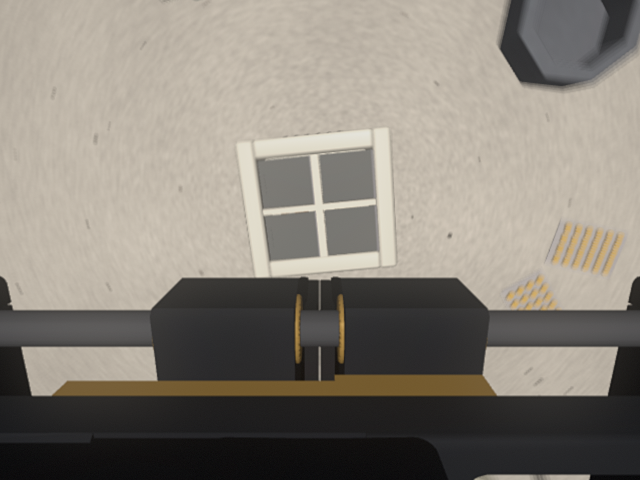

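The cooler's corners show at px (238,143), (388,128), (396,266) and (255,277). Image right is roughly +x (mortar at upper right) and image up is roughly +y. I'll enlarge to find the hinge side.

```bash
python3 - <<'E'
from h import *
show('w0',(228,118,408,288),4.4,'w0c'); 
img=cv2.imread('pics/w0c.png'); s=np.load('pics/side0.npz')['p'][185:265,310:410]
img=cv2.resize(img,(480,453)); s=cv2.resize(s,(320,256),interpolation=cv2.INTER_CUBIC)
o=np.zeros((453,800,3),np.uint8); o[:,:480]=img; o[:256,480:]=s; cv2.imwrite('pics/w0c.png',o)
c=[pt('w0',u,v,.08) for u,v in [(238,143),(388,128),(396,266),(255,277)]]
print(np.round(c,4), np.mean(c,0)); 
for i in range(4):
  e=c[(i+1)%4]-c[i]; print(np.linalg.norm(e), np.degrees(np.arctan2(e[1],e[0])))
# depth of top, edges
for u,v in [(319,208),(350,175),(300,180),(245,200),(390,200)]: print(pt('w0',u,v).round(4))
E
```

```text
[[ 0.439  -0.0653  0.08  ]
 [ 0.5905 -0.0565  0.08  ]
 [ 0.6003 -0.2022  0.08  ]
 [ 0.4447 -0.2091  0.08  ]] [ 0.51861274 -0.13328666  0.08      ]
0.15168606780391944 3.318116694488146
0.14597600235532898 -86.14179490642489
0.1557632676853745 -177.46092437940436
0.14387678469215281 92.24809300026914
[ 0.5183 -0.1351  0.0782]
[ 0.5518 -0.1019  0.0771]
[ 0.4997 -0.105   0.0775]
[ 0.4406 -0.1237  0.0776]
[ 0.5934 -0.1294  0.078 ]
```

View pics/w0c.png

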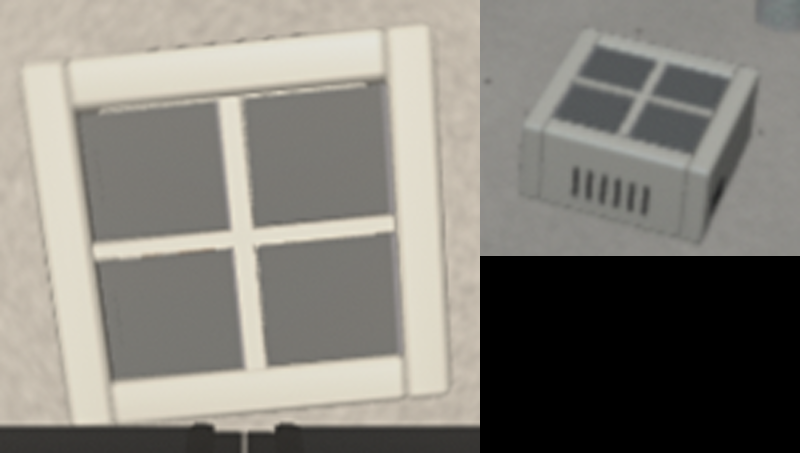

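In the side inset, the cooler's dark window is on the face towards the robot, so its yaw is about 183° and the hinges should be on the world −x edges. Next I'll probe, starting with the far-left flap.

```bash
python3 -m pendant '0 0.117 -0.131 -0.065 0 0;0.4 0.117 -0.131 -0.065 0 0;0.7 0.117 -0.131 -0.065 0 0;0.9 0.117 -0.131 -0.065 0 0;0.92 0.117 -0.131 -0.065 0 0;0.92 0.117 -0.131 -0.065 0 0' && python3 -m pendant '0.03 0 0 0 0 0;0.05 0 0 0 0 0;0.07 0 0 0 0 0;0.07 0 0 0 0 0;0.07 0 0 0 0 0'
```

```text
time: 2.15
ee_pos: [0.5465, -0.1049, 0.0885]
eef_rot: [0.489, 0.511, -0.491, 0.508]
ft_force: [0.0, -0.5, 0.5]
width: 0.0005
time: 2.65
ee_pos: [0.5498, -0.105, 0.0783]
eef_rot: [0.49, 0.509, -0.489, 0.511]
ft_force: [-10.0, 1.1, 16.4]
width: 0.0001
```

Firm (16 N at z 0.078). Next the far-right flap.

```bash
python3 -m pendant '-0.1 0 0 0 0 0;-0.1 0.0 0.1 0 0 0;-0.1 0 0.232 0 0 0;-0.1 0 0.232 0 0 0;-0.05 0 0.232 0 0 0;-0.02 0 0.232 0 0 0;0 0 0.232 0 0 0;0 0 0.232 0 0 0'
```

```text
time: 3.45
ee_pos: [0.5509, -0.1617, 0.0742]
eef_rot: [0.489, 0.511, -0.489, 0.51]
ft_force: [-0.9, 0.2, 1.5]
width: 0.0002
```

```bash
python3 -m pendant '0 0 0 0 0 0'
```

```text
time: 3.55
ee_pos: [0.5513, -0.1621, 0.075]
eef_rot: [0.489, 0.511, -0.489, 0.511]
ft_force: [0.4, 1.2, 0.9]
width: 0.0003
```

This one gives. I'll press deeper to confirm and look for the hinge side at the same time.

```bash
python3 -m pendant '0.03 0 0 0 0 0;0.06 0 0 0 0 0;0.08 0 0 0 0 0;0.08 0 0 0 0 0'
python3 - <<'E'
from h import *
s=r.read_state(); print(s['ft_force'],s['ee_pos'])
snap('wrist','w1',(200,100,500,325),2.6)
E
```

```text
time: 3.95
ee_pos: [0.5505, -0.1627, 0.0539]
eef_rot: [0.489, 0.511, -0.49, 0.51]
ft_force: [-1.4, -0.5, -0.6]
width: 0.0003
[-1.36870729 -0.50243447 -0.56031971] [ 0.55048252 -0.16270853  0.05387461]
```

View pics/w1.png

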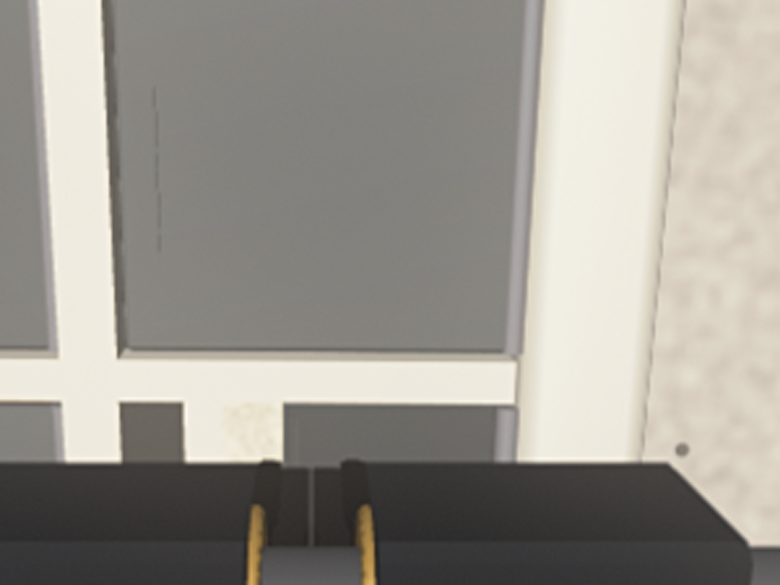

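In well B (far right), the flap's free edge swung down on the left (world −x), exposing the well at crop x 120–280. The hinge strip is at the right (crop 497–515), so the hinge is on world +x and the yaw is about 3°; this is well 4. Now I'll retract and compute the numbers.

```bash
python3 -m pendant '-0.2 0 0 0 0 0;-0.4 0 0 0 0 0;-0.6 0 0 0 0 0;-0.6 0 0 0 0 0' 0.2
python3 - <<'E'
from h import *
for n,(u,v) in dict(L=(246.2,253.8),R=(398,255.8),top=(315,255),topL=(246.2,253.8),Alow=(323,237.3),Aleft=(245.5,230),Aright=(399.5,230),Aleft2=(240.6,105),Aright2=(408.5,105),outer=(456,200)).items(): print(n,pt('w1',u,v,.08).round(4))
# bottle from top camera: segment amber/white region by height above the bench
q=np.load('pics/top0.npz')
P=[]
for v in range(243,282):
  for u in range(256,300):
    p=pt('top0',u,v)
    b,g,rr=map(int,q['p'][v,u]); 
    if p[2]>.012: P.append([*p,u,v,rr-b])
P=np.array(P); X=P[:,:2]; m=X.mean(0); w,V=np.linalg.eigh(np.cov(X.T)); d=V[:,1]; d*=np.sign(d[1]); a=(X-m)@d; n=(X-m)@[-d[1],d[0]]
print(len(P),m,d,a.min(),a.max(),n.min(),n.max(),P[:,2].max())
mid=m+d*(a.min()+a.max())/2; print('mid',mid,'cap centre 11mm',mid+d*.039, 'end',mid+d*.05)
E
```

```text
time: 4.4
ee_pos: [0.5547, -0.1631, 0.2127]
eef_rot: [0.491, 0.507, -0.487, 0.514]
ft_force: [0.1, 0.2, -0.6]
width: 0.0248
L [ 0.5236 -0.1351  0.08  ]
R [ 0.5791 -0.1335  0.08  ]
top [ 0.5488 -0.1344  0.08  ]
topL [ 0.5236 -0.1351  0.08  ]
Alow [ 0.5514 -0.1277  0.08  ]
Aleft [ 0.5234 -0.1261  0.08  ]
Aright [ 0.5787 -0.1238  0.08  ]
Aleft2 [ 0.5221 -0.0837  0.08  ]
Aright2 [ 0.5776 -0.0814  0.08  ]
outer [ 0.5975 -0.1122  0.08  ]
417 [0.55546113 0.15967354] [-0.5745485   0.81847054] -0.046517409299342755 0.052721455447572466 -0.023494942586015095 0.01843757059137639 0.0456171782161902
mid [0.55367887 0.16221246] cap centre 11mm [0.53127148 0.19413281] end [0.52495145 0.20313598]
```

```bash
python3 - <<'E'
from h import *
d=np.array([-.5745,.8185,0]); Rt=R.from_matrix(np.c_[[0,0,-1],[.8185,.5745,0],-d])
delta([.5313,.1941,.24],Rt)
E
```

```text
shift [-0.115 -0.031 -1.431] turn [-0.38   0.005 -0.006]
```

```bash
python3 -m pendant '-0.11 -0.01 -0.72 0 0 0;-0.11 -0.01 -0.72 0 0 0;-0.11 -0.01 -0.72 0 0 0;-0.11 -0.01 -0.72 0 0 0' 0.38 && python3 -m pendant '0 -0.02 -0.71 -0.38 0 0;0 -0.02 -0.71 -0.38 0 0;0 -0.02 -0.71 -0.38 0 0;0 -0.02 -0.71 -0.38 0 0;0 -0.02 -0.71 -0.38 0 0;0 -0.02 -0.71 -0.38 0 0'
python3 - <<'E'
from h import *
snap('wrist','w2'); d=np.array([-.5745,.8185,0]); Rt=R.from_matrix(np.c_[[0,0,-1],[.8185,.5745,0],-d])
delta([.5313,.1941,.24],Rt)
E
```

```text
time: 4.8
ee_pos: [0.5408, 0.0212, 0.2336]
eef_rot: [0.489, 0.511, -0.488, 0.512]
ft_force: [1.2, -0.4, 0.5]
width: 0.0558
time: 5.4
ee_pos: [0.5286, 0.1942, 0.2325]
eef_rot: [0.326, 0.627, -0.326, 0.627]
ft_force: [0.6, -0.2, 0.3]
width: 0.06
shift [-0.03   0.01   0.002] turn [-0.001  0.     0.   ]
```

View pics/w2.png

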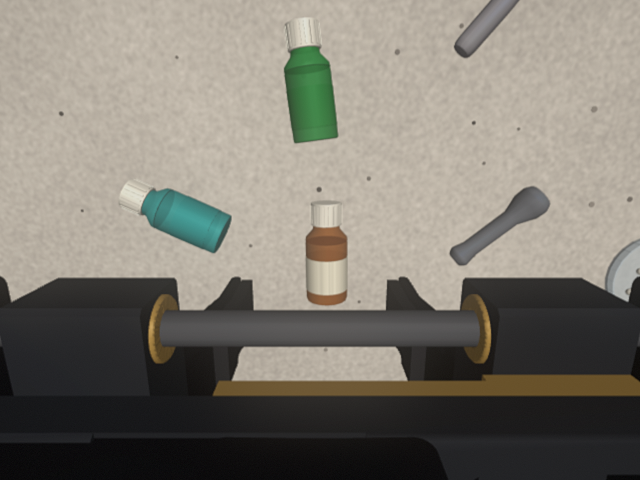

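The amber bottle is at px (326,202) for the cap end and (326,303) for the base. Its axis runs along image-up, so the jaws are already perpendicular to it.

```bash
python3 - <<'E'
from h import *
e=pt('w2',326.3,203,.021); b=pt('w2',326.3,303,.021); g=pt('w2',326.3,214,.030);print(e,b,np.linalg.norm(e-b),g, pt('w2',326,214),pt('w2',326,275))
d=(e-b)/np.linalg.norm(e-b); print(d); n=np.array([d[1],-d[0],0])
Rt=R.from_matrix(np.c_[[0,0,-1],n,-d]); c=(e+b)/2+d*.039; print(c)
c[2]=.005; delta(c,Rt)
E
```

```text
[0.52884906 0.2052612  0.021     ] [0.58920618 0.11967093 0.021     ] 0.10473145158466356 [0.53400541 0.19768529 0.03      ] [0.533286   0.19809581 0.03403543] [0.56686131 0.15027019 0.04094506]
[-0.57630366  0.81723564  0.        ]
[0.53655178 0.19433825 0.021     ]
shift [0.91  0.028 0.012] turn [-0.003  0.     0.   ]
```

```bash
python3 -m pendant '0.2 0.028 0.012 0 0 0;0.4 0.028 0.012 0 0 0;0.6 0.028 0.012 0 0 0;0.75 0.028 0.012 0 0 0;0.85 0.028 0.012 0 0 0;0.9 0.028 0.012 0 0 0;0.9 0.028 0.012 0 0 0' && python3 -m pendant '0 0 0 0 0 0;0 0 0 0 0 0;0 0 0 0 0 0;0 0 0 0 0 0;0 0 0 0 0 0;0 0 0 0 0 0' -1 5
```

```text
time: 6.15
ee_pos: [0.5358, 0.194, 0.0064]
eef_rot: [0.326, 0.628, -0.327, 0.627]
ft_force: [-0.1, 0.2, 0.1]
width: 0.0604
time: 6.75
ee_pos: [0.5363, 0.1958, 0.0078]
eef_rot: [0.326, 0.627, -0.326, 0.628]
ft_force: [-0.6, 0.3, 1.3]
width: 0.0294
```

The cap is gripped (29 mm). I'll lift with a light grip and see whether the bottle swings down.

```bash
python3 -m pendant '-0.06 0 0 0 0 0;-0.12 0 0 0 0 0;-0.18 0 0 0 0 0;-0.24 0 0 0 0 0;-0.3 0 0 0 0 0;-0.36 0 0 0 0 0;-0.44 0 0 0 0 0;-0.44 0 0 0 0 0'
python3 - <<'E'
from h import *
snap('side','s1',(230,190,430,340),4)
E
```

```text
time: 7.55
ee_pos: [0.5374, 0.1964, 0.1207]
eef_rot: [0.327, 0.626, -0.325, 0.629]
ft_force: [-0.6, 0.2, -1.4]
width: 0.0298
```

View pics/s1.png

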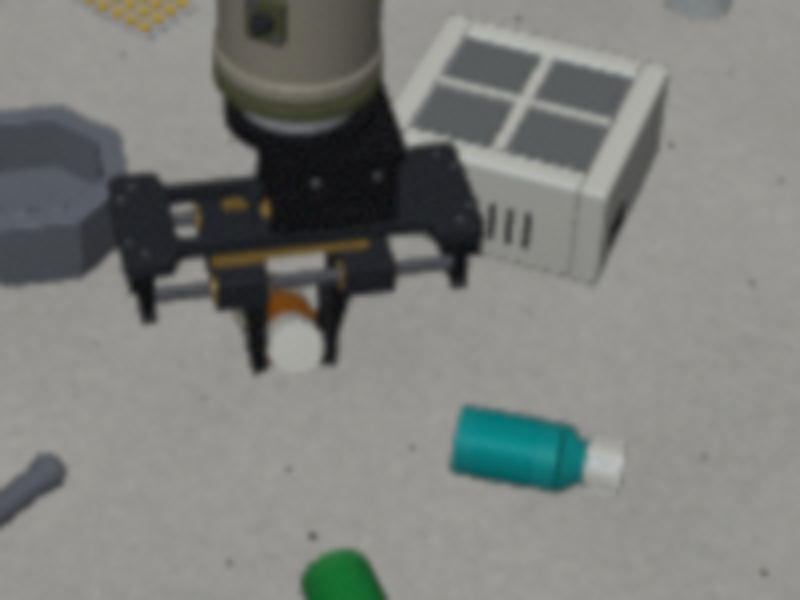

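The bottle is still horizontal: 5 N holds it rigid (cap end faces the camera at crop (295,343)). I'll lower it a little and ease the grip to 3 N.

```bash
python3 -m pendant '0.1 0 0 0 0 0;0.2 0 0 0 0 0;0.24 0 0 0 0 0;0.24 0 0 0 0 0' - 3 && python3 -m pendant '0.24 0 0 0 0 0;-0.1 0 0 0 0 0;0.1 0 0 0 0 0;-0.1 0 0 0 0 0;-0.1 0 0 0 0 0;-0.1 0 0 0 0 0'
python3 - <<'E'
from h import *
s=r.read_state(); print(s['width'])
snap('wrist','w3')
q=np.load('pics/w3.npz'); p=q['p'].astype(int); m=(p[...,2]-p[...,0]>50)&(p[...,2]<200); m[300:]=0; ys,xs=np.nonzero(m); print(len(ys), ys.min() if len(ys) else 0, ys.max() if len(ys) else 0, xs.mean())
a=cv2.resize(np.load('pics/w3.npz')['p'],(400,300)); snap('side','s2'); b=cv2.resize(np.load('pics/s2.npz')['p'][190:340,230:430],(400,300),interpolation=cv2.INTER_CUBIC); cv2.imwrite('pics/c3.png',np.hstack([a,b]))
E
```

```text
time: 8.0
ee_pos: [0.5349, 0.1954, 0.056]
eef_rot: [0.325, 0.628, -0.327, 0.627]
ft_force: [-0.3, 0.6, -1.4]
width: 0.0302
time: 8.6
ee_pos: [0.5371, 0.1961, 0.0844]
eef_rot: [0.327, 0.627, -0.325, 0.628]
ft_force: [0.7, 0.1, -1.7]
width: 0.0298
0.029787335583218017
3889 186 299 320.1429673437902
```

View pics/c3.png

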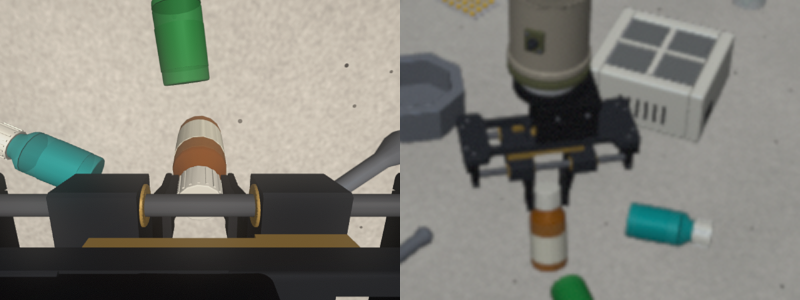

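The bottle swung down and now hangs base-down (side view at right). I'll measure its tilt from the wrist depth.

```bash
cat > tilt.py <<'E'
from h import *
def tilt(f,d):
    q=np.load('pics/'+f+'.npz'); P=[]
    for v in range(150,380,2):
        for u in range(280,362,2):
            z=q['d'][v,u]
            if z>0: P.append(pt(f,u,v))
    P=np.array(P); s=r.read_state(); o=np.array(s['ee_pos']); x=(P-o)@[d[0],d[1],0]; n=(P-o)@[d[1],-d[0],0]
    ok=(abs(n)<.025)&(abs(x)<.07)&(P[:,2]>.012)
    for a in np.arange(.0,.14,.01):
        k=ok&(P[:,2]>=a)&(P[:,2]<a+.01)
        if k.sum()>2: print(round(a,3),k.sum(),'d max %.4f med %.4f min %.4f  n mean %.4f'%(np.percentile(x[k],95),np.median(x[k]),x[k].min(),n[k].mean()))
if __name__=='__main__':
    import sys; tilt(sys.argv[1],np.array([-.576,.817]))
E
python3 tilt.py w3
```

```text
0.01 61 d max 0.0427 med 0.0402 min 0.0289  n mean 0.0014
0.02 96 d max 0.0411 med 0.0385 min 0.0260  n mean 0.0012
0.03 130 d max 0.0389 med 0.0359 min 0.0223  n mean 0.0009
0.04 152 d max 0.0362 med 0.0330 min 0.0173  n mean 0.0008
0.05 195 d max 0.0334 med 0.0299 min 0.0138  n mean 0.0011
0.06 192 d max 0.0303 med 0.0272 min 0.0144  n mean 0.0007
0.07 534 d max 0.0268 med 0.0205 min 0.0057  n mean 0.0011
0.08 232 d max 0.0193 med 0.0161 min 0.0058  n mean 0.0011
0.09 291 d max 0.0161 med 0.0129 min -0.0165  n mean 0.0012
0.1 431 d max 0.0132 med 0.0087 min -0.0158  n mean 0.0007
0.11 5 d max -0.0042 med -0.0090 min -0.0107  n mean 0.0099
```

The bottle tilts about 14°, base towards +d, and it is centred otherwise. I'll firm the grip, tilt the tool 14° about the jaw axis and set the bottle down.

```bash
python3 -m pendant '0 0 0 0 0 0;0 0 0 0 -0.08 0;0 0 0 0 -0.163 0;0.02 0 0 0 -0.163 0;0.03 0 0 0 -0.163 0;0.03 0 0 0 -0.163 0' - 8
python3 - <<'E'
from h import *
s=r.read_state(); print(s['ee_pos'],s['ft_force'],s['width'])
snap('wrist','w4')
import tilt; tilt.tilt('w4',np.array([-.576,.817]))
E
```

```text
time: 9.3
ee_pos: [0.5366, 0.1964, 0.0756]
eef_rot: [0.284, 0.547, -0.362, 0.699]
ft_force: [-0.3, 0.8, 6.1]
width: 0.0295
[0.53663341 0.19641572 0.07557699] [-0.30870628  0.79131202  6.06485589] 0.029498881989736193
0.01 97 d max 0.0299 med 0.0276 min 0.0143  n mean 0.0001
0.02 140 d max 0.0294 med 0.0272 min 0.0146  n mean 0.0003
0.03 162 d max 0.0289 med 0.0265 min 0.0139  n mean -0.0003
0.04 217 d max 0.0281 med 0.0257 min 0.0112  n mean 0.0008
0.05 199 d max 0.0270 med 0.0248 min 0.0125  n mean 0.0006
0.06 427 d max 0.0261 med 0.0221 min 0.0060  n mean 0.0007
0.07 355 d max 0.0216 med 0.0173 min 0.0071  n mean 0.0004
0.08 281 d max 0.0194 med 0.0170 min 0.0084  n mean 0.0007
0.09 435 d max 0.0188 med 0.0157 min -0.0106  n mean 0.0003
0.1 72 d max 0.0176 med 0.0157 min -0.0035  n mean 0.0007
0.11 6 d max 0.0055 med 0.0010 min -0.0012  n mean 0.0150
0.14 199 d max 0.0515 med 0.0512 min 0.0504  n mean 0.0004
```

```bash
python3 -m pendant '-0.005 0 0 0 -0.047 0;-0.005 0 0 0 -0.047 0;-0.005 0 0 0 -0.047 0' && python3 -m pendant '0 0 0 0 0 0;0 0 0 0 0 0;0 0 0 0 0 0;0 0 0 0 0 0;0 0 0 0 0 0;0 0 0 0 0 0' 0.38 && python3 -m pendant '-0.1 0 0 0 0 0;-0.25 0 0 0 0 0;-0.4 0 0 0 0 0;-0.5 0 0 0 0.15 0;-0.6 0 0 0 0.21 0;-0.6 0 0 0 0.21 0;-0.6 0 0 0 0.21 0'
python3 - <<'E'
from h import *
snap('wrist','w5'); snap('side','s5')
a=cv2.resize(np.load('pics/w5.npz')['p'],(400,300)); b=cv2.resize(np.load('pics/s5.npz')['p'][190:340,230:430],(400,300),interpolation=cv2.INTER_CUBIC); cv2.imwrite('pics/c5.png',np.hstack([a,b]))
E
```

```text
time: 9.65
ee_pos: [0.5357, 0.1959, 0.0758]
eef_rot: [0.271, 0.522, -0.373, 0.718]
ft_force: [-0.8, 1.1, 0.4]
width: 0.0296
time: 10.25
ee_pos: [0.5359, 0.1959, 0.0762]
eef_rot: [0.271, 0.521, -0.373, 0.718]
ft_force: [-1.0, -0.2, 0.3]
width: 0.0594
time: 10.95
ee_pos: [0.51, 0.2324, 0.2187]
eef_rot: [0.327, 0.627, -0.327, 0.627]
ft_force: [0.2, 0.8, 0.1]
width: 0.06
```

View pics/c5.png

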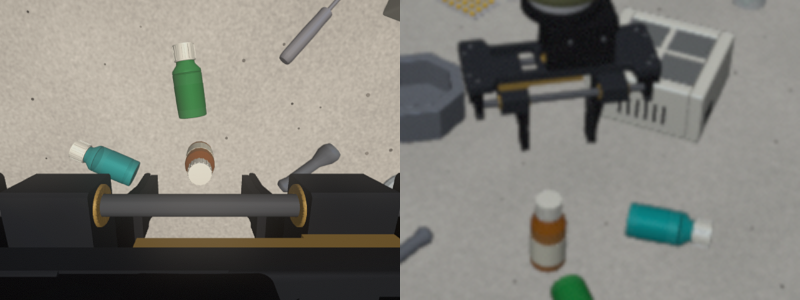

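The bottle stands upright and free, with its cap top at w5 px (320,278). I'll regrasp it from above.

```bash
python3 - <<'E'
from h import *
p=np.load('pics/w5.npz'); K=[]
for v in range(260,298,2):
  for u in range(300,342,2):
    x=pt('w5',u,v)
    if .09<x[2]<.11: K.append(x)
K=np.array(K); print(len(K),K.min(0),K.max(0),(K.min(0)+K.max(0))/2,K[:,2].mean()); print(pt('w5',320,278,.1))
t=pt('w5',320,278,.1); delta([t[0],t[1],.075])
print(r.read_state()['joint_positions'])
E
```

```text
298 [0.51394008 0.19078098 0.09005178] [0.54446488 0.22070665 0.09867019] [0.52920248 0.20574382 0.09436099] 0.09755983362119004
[0.52849168 0.2065446  0.1       ]
shift [0.571 0.004 0.136] turn [0. 0. 0.]
[ 0.16232116  0.28606171 -0.8031025   1.60963864  0.21157351  1.3374833
 -0.05641457]
```

```bash
python3 -m pendant '0 0.004 0.136 0 0 0;0.2 0.004 0.136 0 0 0;0.35 0.004 0.136 0 0 0;0.47 0.004 0.136 0 0 0;0.55 0.004 0.136 0 0 0;0.57 0.004 0.136 0 0 0;0.57 0.004 0.136 0 0 0' && python3 -m pendant '0 0 0 0 0 0;0 0 0 0 0 0;0 0 0 0 0 0;0 0 0 0 0 0;0 0 0 0 0 0' -1 20 && python3 -m pendant '-0.15 0 0 0 0 0;-0.35 0 0 0 0 0;-0.55 0 0 0 0 0;-0.55 0 0 0 0 0'
python3 - <<'E'
from h import *
snap('wrist','w6')
import tilt; tilt.tilt('w6',np.array([-.576,.817]))
e=np.array([np.cos(.04),np.sin(.04),0]); y=np.array([-e[1],e[0],0]); Rt=R.from_matrix(np.c_[[0,0,-1],e,-y]); 
delta([.549,-.1607,.22],Rt)
E
```

```text
time: 11.75
ee_pos: [0.5283, 0.2075, 0.0756]
eef_rot: [0.325, 0.628, -0.326, 0.627]
ft_force: [0.4, -0.5, -1.2]
width: 0.06
time: 12.25
ee_pos: [0.5297, 0.2066, 0.0767]
eef_rot: [0.326, 0.627, -0.326, 0.628]
ft_force: [-0.0, -0.9, 2.5]
width: 0.0294
time: 12.65
ee_pos: [0.5321, 0.2085, 0.2208]
eef_rot: [0.329, 0.625, -0.323, 0.63]
ft_force: [0.7, 0.6, -0.6]
width: 0.0293
0.03 8 d max 0.0606 med 0.0606 min 0.0605  n mean -0.0179
0.14 32 d max 0.0184 med 0.0171 min 0.0105  n mean -0.0008
shift [-0.013 -0.788  1.247] turn [ 0.382  0.    -0.004]
```

```bash
python3 -m pendant '0 -0.07 0.11 0 0 0;0 -0.16 0.26 0 0 0;0 -0.26 0.41 0 0 0;0 -0.35 0.55 0 0 0;0 -0.44 0.7 0 0 0;0 -0.52 0.83 0 0 0;0 -0.58 0.92 0 0 0;0 -0.6 0.95 0 0 0' && python3 -m pendant '0 -0.05 0.08 0.08 0 0;0 -0.11 0.18 0.18 0 0;0 -0.16 0.26 0.27 0 0;0 -0.188 0.297 0.35 0 0;0 -0.188 0.297 0.382 0 0;0 -0.188 0.297 0.382 0 0;0 -0.188 0.297 0.382 0 0'
python3 - <<'E'
from h import *
snap('wrist','w7',(200,130,500,355),2.6)
e=np.array([np.cos(.04),np.sin(.04),0]); y=np.array([-e[1],e[0],0]); Rt=R.from_matrix(np.c_[[0,0,-1],e,-y]); 
delta([.549,-.1607,.19],Rt)
# tilt: point cloud of bottle
s=r.read_state(); o=np.array(s['ee_pos']); P=np.array([pt('w7',u,v) for v in range(150,380,2) for u in range(260,380,2)])-o
a=P@e; b=P@y; k=(abs(a)<.03)&(abs(b)<.06)&(P[:,2]>-.08)&(P[:,2]<.02)
for z in np.arange(-.08,.03,.01):
  m=k&(P[:,2]>=z)&(P[:,2]<z+.01)
  if m.sum()>3: print('%.3f'%z,m.sum(),'y front %.4f x range %.4f %.4f'%(np.percentile(b[m],95),a[m].min(),a[m].max()))
E
```

```text
time: 13.5
ee_pos: [0.5424, -0.0778, 0.2121]
eef_rot: [0.327, 0.627, -0.328, 0.626]
ft_force: [0.2, 0.7, -0.8]
width: 0.0294
time: 14.2
ee_pos: [0.5475, -0.1604, 0.2132]
eef_rot: [0.489, 0.511, -0.489, 0.51]
ft_force: [0.4, 0.0, -0.1]
width: 0.0296
shift [0.094 0.006 0.001] turn [ 0.002 -0.     0.   ]
-0.080 24 y front 0.0189 x range -0.0152 0.0162
-0.070 40 y front 0.0194 x range -0.0179 0.0168
-0.060 57 y front 0.0193 x range -0.0188 0.0201
-0.050 68 y front 0.0194 x range -0.0199 0.0204
-0.040 106 y front 0.0192 x range -0.0199 0.0206
-0.030 86 y front 0.0188 x range -0.0203 0.0206
-0.020 215 y front 0.0186 x range -0.0182 0.0207
-0.010 287 y front 0.0157 x range -0.0229 0.0225
-0.000 208 y front 0.0129 x range -0.0226 0.0245
0.010 287 y front 0.0131 x range -0.0229 0.0247
```

View pics/w7.png

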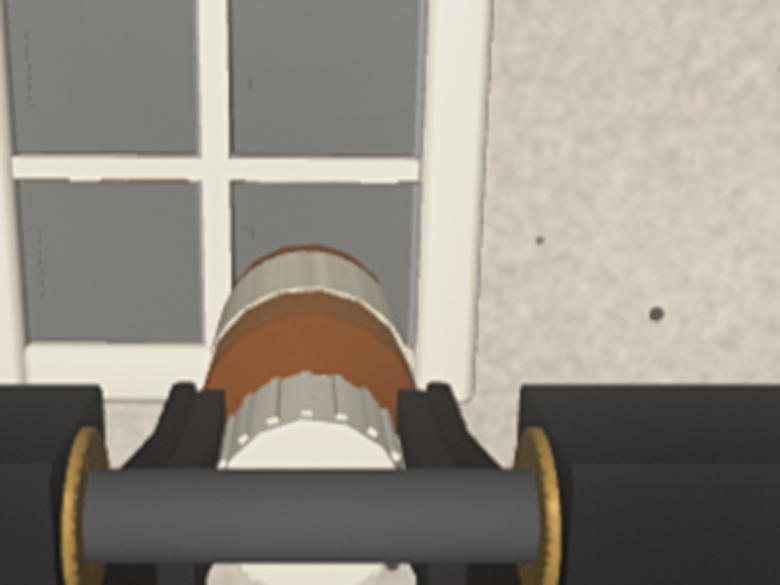

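The bottle hangs vertical and centred below the TCP. I'll check the well's edges from this view: the top edge at crop row 183, the sides at 232 and 418, and the neighbour's lower edge at row 345.

```bash
python3 - <<'E'
from h import *
f=lambda x,y: pt('w7',200+x/2.6,130+y/2.6,.08).round(4)
print('L',f(232,195),'R',f(418,190),'top',f(320,183),'Dlow',f(110,344),'Dlow2',f(40,345),'Dtop',f(110,180),'Alow',f(320,157))
E
```

```text
L [ 0.5243 -0.1404  0.08  ] R [ 0.5791 -0.1366  0.08  ] top [ 0.5501 -0.1357  0.08  ] Dlow [ 0.4878 -0.1881  0.08  ] Dlow2 [ 0.4663 -0.1893  0.08  ] Dtop [ 0.4883 -0.1374  0.08  ] Alow [ 0.5498 -0.1281  0.08  ]
```

```bash
python3 -m pendant '0.08 0.005 -0.002 0 0 0;0.15 0.005 -0.002 0 0 0;0.19 0.005 -0.002 0 0 0;0.22 0.005 -0.002 0 0 0;0.25 0.005 -0.002 0 0 0;0.28 0.005 -0.002 0 0 0;0.31 0.005 -0.002 0 0 0;0.31 0.005 -0.002 0 0 0' - 25
```

```text
time: 15.05
ee_pos: [0.548, -0.1611, 0.1352]
eef_rot: [0.49, 0.51, -0.49, 0.509]
ft_force: [-1.2, -0.8, -0.9]
width: 0.0293
```

Base about 20 mm below the top and force low, so the flap is giving. On down.

```bash
python3 -m pendant '0.03 0 0 0 0 0;0.06 0 0 0 0 0;0.09 0 0 0 0 0;0.12 0 0 0 0 0;0.14 0 0 0 0 0;0.15 0 0 0 0 0;0.15 0 0 0 0 0'
```

```text
time: 15.75
ee_pos: [0.5486, -0.161, 0.0984]
eef_rot: [0.49, 0.51, -0.49, 0.51]
ft_force: [-0.3, -0.5, -1.1]
width: 0.0287
```

```bash
python3 -m pendant '0.015 0 0 0 0 0;0.03 0 0 0 0 0;0.04 0 0 0 0 0;0.046 0 0 0 0 0;0.046 0 0 0 0 0'
```

```text
time: 16.25
ee_pos: [0.5487, -0.1611, 0.0871]
eef_rot: [0.49, 0.51, -0.49, 0.51]
ft_force: [-0.6, 0.3, -1.3]
width: 0.0294
```

```bash
python3 -m pendant '0.006 0 0 0 0 0;0.008 0 0 0 0 0;0.008 0 0 0 0 0'
```

```text
time: 16.55
ee_pos: [0.5492, -0.1613, 0.0866]
eef_rot: [0.49, 0.509, -0.49, 0.51]
ft_force: [-4.0, 1.1, 10.3]
width: 0.0292
```

Floor contact at z 0.0866, exactly the height expected. Now I'll release and withdraw.

```bash
python3 -m pendant '-0.006 0 0 0 0 0;-0.006 0 0 0 0 0' && python3 -m pendant '0 0 0 0 0 0;0 0 0 0 0 0;0 0 0 0 0 0;0 0 0 0 0 0;0 0 0 0 0 0' 0.2 && python3 -m pendant '-0.1 0 0 0 0 0;-0.25 0 0 0 0 0;-0.4 0 0 0 0 0;-0.55 0 0 0 0 0;-0.7 0 0 0 0 0;-0.7 0 0 0 0 0'
python3 - <<'E'
from h import *
snap('wrist','w8'); snap('side','s8')
a=cv2.resize(np.load('pics/w8.npz')['p'],(400,300)); b=cv2.resize(np.load('pics/s8.npz')['p'][165:285,290:450],(400,300),interpolation=cv2.INTER_CUBIC); cv2.imwrite('pics/c8.png',np.hstack([a,b]))
K=np.array([pt('w8',u,v) for v in range(150,300,2) for u in range(270,370,2)]); k=K[(K[:,2]>.095)&(K[:,2]<.13)]
print(len(k),k.min(0),k.max(0),(k.min(0)+k.max(0))/2)
a=k[k[:,2]>np.percentile(k[:,2],30)]; A=np.c_[a[:,:2],np.ones(len(a))]; print('plane',np.linalg.lstsq(A,a[:,2],rcond=None)[0])
E
```

```text
time: 16.75
ee_pos: [0.549, -0.1612, 0.0871]
eef_rot: [0.49, 0.51, -0.49, 0.51]
ft_force: [-0.6, -0.1, -0.3]
width: 0.0295
time: 17.25
ee_pos: [0.5489, -0.1611, 0.0869]
eef_rot: [0.49, 0.51, -0.49, 0.51]
ft_force: [-0.2, -0.2, 0.2]
width: 0.0511
time: 17.85
ee_pos: [0.551, -0.1613, 0.2675]
eef_rot: [0.491, 0.507, -0.489, 0.512]
ft_force: [0.7, 0.9, 0.5]
width: 0.0522
258 [ 0.531412   -0.17682485  0.09590133] [ 0.56099137 -0.14783078  0.10644118] [ 0.54620169 -0.16232781  0.10117126]
plane [-0.00274804 -0.00373679  0.10668523]
```

View pics/c8.png

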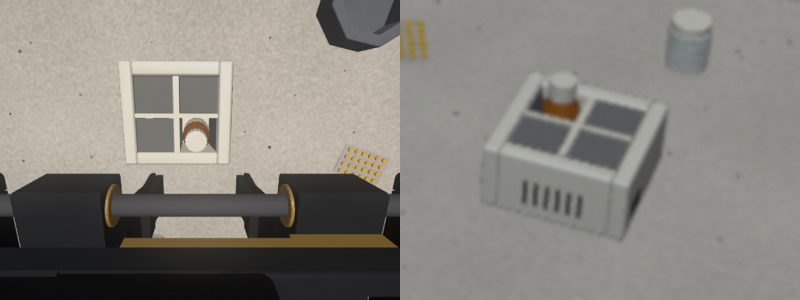

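The bottle stands level in the far-right well. Its cap top reads about 0.107 m; the same depth camera read 2.4 mm low on the bench, so the true height is about 0.110. The other bottles were not touched. Handing in.

```bash
python3 -c "
from bench import close_job; print(close_job())"
```

```text
the job is handed in; nothing more can be done
None
```

The bottle is in the empty well, standing cap up, let go and clear of the robot, and the job is handed in. It took about 18 s of the 72 s.

- **Finding the well:** I pressed two flaps with the closed fingers. The far-left one was firm (16 N). The far-right one, which I take to be well 4, gave with about 1 N down to 26 mm, so I left the other two unpressed.
- **Standing it up:** I picked the amber bottle up by its cap and eased the grip so that it swung base down. I set it on the bench, let go, and saw it standing free.
- **Placing it:** I took it again from above and lowered it through the flap. The wrist readings between steps stayed at about 2 N or less until it touched the floor, where they reached 10 N at the height expected.
- **Last checks:** The cap top was level to within 0.3° and read 0.107 m, or about 0.110 m after the camera's known 2.4 mm low reading, as it should be on the well's floor. The cap sat about 6 mm to the −x side of the well's centre, pushed away from the hinge by the open flap.

**One disagreement:** In the side picture I took a dark patch on the cooler's robot-facing side for its window, which would put the hinges on that side. The opened flap showed the hinge on the far side, and I relied on that. It decides which well number this is, not where the bottle went. I did not measure the bystanders again; I only saw the arm stay clear of them.

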